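# Hold a cold chisel through the guard window of a bench grinder

### The job

The grinder is switched off and its approach is being set up: pick up the cold chisel from the bench and pass its cutting edge, level and straight, through the slot in the grinder's yellow guard plate, until the edge is about 3 cm inside and still clear of the disc. Do not ram the guard, do not lean the chisel on it at the end, and leave the jar, the tape measure and the sanding block where they are. Finish while holding the chisel still in the slot: do not let go.

Things in the scene. Friction and masses are not known exactly. Their poses are not given: they have to be found in the camera images.
- chisel: rusty steel cold chisel lying on the bench, 181 mm long, about 0.22 kg. Round shaft 16 mm across from local y = -60 to +90 mm (struck end at +y); from y = -60 to -90 mm a flat blade 20 mm wide (local x), at most 14 mm thick, its edge level. Origin at mid-length (balance point), at the underside; the chisel's axis runs along local y, 8 mm above the origin.
- chisel_edge (a point): middle of the chisel's cutting edge, on the chisel's axis, 90.5 mm from the origin along local -y; axes as the chisel's
- grinder: small bench grinder, fixed: grey guard box 195 mm deep, 92 mm wide, 150 mm high with a yellow upright front plate and a clear top, a dark foot 200 x 170 x 14 mm flush with the front plate, a grey motor on its +y side. Origin at the underside, 100 mm behind the front plate's face; local x points level into the guard, y to the left seen from the front, z up.
- window (a point): centre of the slot in the grinder's yellow front plate, at the front face, 115 mm above the bench; the slot is 24 mm wide (local y) and 20 mm high (z), 2 mm clear on either side of the blade and above and below the shaft; the plate is 6 mm thick and ends 34 mm above this point. Local x points into the guard along the slot, y left, z up.
- grinder_disc: red-brown flap disc, 115 mm across and 14 mm thick, standing upright inside the guard, it does not turn; at the slot's height its rim is about 66 mm behind the front face of the plate. The origin is at the disc's centre, 112 mm behind the front face and 80 mm above the bench; its local z lies level, along the spindle.
- granule_jar: jar of plastic granules with a yellow tin lid, 66 mm across, 96 mm high, standing; origin under its centre. To be left alone.
- tape: yellow pocket tape measure, 65 x 84 x 35 mm, lying; origin under its centre. To be left alone.
- block: cork sanding block, 63 (x) x 111 (y) x 29 mm, lying; origin under its centre. To be left alone.
There are look-alikes about, which are no part of the job. What is meant by the chisel is not turquoise, and is the larger of those in its own colour.

How it is judged:
By the outcome, as a careful person would: the job done as asked, in the order asked, and still so for the second after the job is handed in, while the arm keeps its last pose, push and grip.
It also fails if it takes over 43 s, if anything falls off the work surface, if the arm or the gripper's body presses on something with over 40 N, if the wrist force passes 120 N, or if a joint passes its speed limit or range.

### The arm

A 7-joint arm with a two-finger parallel gripper is mounted at the origin on the work surface; the furniture and walls round the work are solid. World frame = base frame: x ahead of the robot, y to its left, z up, the work surface at z = 0. Lengths are in mm, angles in degrees, forces in N, time in s.
With the tool pointing down it reaches from about 400 to 850 mm from the base axis. Payload 10.4 kg.
Tool frame: the origin (TCP) lies on the centre line of the jaws, within the pads' length; the fingertips stand 8 mm ahead of it and the grasp point (between the pads) lies 11 mm behind it; z points along the fingers, y is the line along which they close (so a half turn about z gives the same grasp; the last joint's range is limited). The gripper opens to 87 mm and grips with 3 to 60 N. Pads are 19 mm wide; open, the fingers measure 117 mm over their backs; the gripper's body (75 mm by 190 mm) begins 51 mm behind the grasp point.
Start: joints at [68.319, 19.034, -3.707, 83.658, 1.238, 77.344, -5.071], TCP at [217.735, -585.869, 230.576] pointing down, gripper open.
Joint ranges: [-148.97, 148.97], [-28.65, 121.19], [-84.17, 76.75], [9.2, 138.47], [-72.65, 252.65], [3.7, 117.97], [-149.18, 149.18]. Speed limits (degrees/s): [127.2, 127.2, 159.86, 159.86, 180, 180, 180].

### API

Orientations are given as [roll, pitch, yaw] about the fixed x, y, z axes, in that order (R = Rz(yaw) Ry(pitch) Rx(roll)).
In Python, from cell import r, viewer, models gives the robot as it stands. The module is installed in compiled form; this text tells all that it offers.
- The arm moves only by the tool play_rows, never from a script. Its argument "increments" is text: rows parted by semicolons, each of 7 numbers parted by spaces: the shift along the world's x, y, z in cm, then the turn, a rotation vector about the world's x, y, z in degrees, then the opening in per cent of the stroke, from 0 (shut) to 100 (fully open). In form: tx ty tz wx wy wz jaw; .... A call has 1 to 5 rows; each row shifts and turns the commanded pose from where the row before left it; what a row does not reach is not made up. A row lasts 1/8 s, in which the tool goes at most 62.5 mm and 10.7 degrees, less where a joint would pass 70% of its speed; a pose out of reach is approached as far as the arm can. A call is refused whole if a number of a shift passes 6.25 or a number of a turn 10.7, either way. A call with a gripper value outside its range is refused whole. The fingers move at their own pace and stop on an object; the grip force is fixed at half the most. Time passes only in rows, so rows that do not move let the fingers close. It gives the time, the measured TCP pose, the force and the opening at its end, in the units of the state.
- r.read_state(): the state, without advancing time (a new reading comes with each control period).
- viewer.capture(name): name is "scene" or "top"; returns the picture (384x512x3 uint8, blue, green, red); there is no depth.
- viewer.camera_params(name): a dict with "intrinsics" (3x3 intrinsics, pixels), "world_to_cam" (4x4, takes a point from world to camera coordinates). Camera axes: x right, y down, z forward; pixel columns grow to the right and rows downward; lengths in mm; the calibration is good to about 2 mm. A picture is of the moment at which its call begins. camera_params takes no time and is no camera call.
- r.sign_off(): hands the job in, once; it reports no verdict.
Trained networks look in the newest picture that a camera, given by its name, has taken for a name from the list of things; names that differ only in an ending like _2 or _b are one class to them, and where a whole thing is asked for, a point or a joint stands for the part that bears it (a point fixed in the world has none). Each returns a list of dicts, best first, with "conf" (0 to 1); they miss things now and then, are a little off and sometimes report something else, mostly with a low value. They report only what shows in the picture. A call takes as long as a camera call. They do not tell look-alikes from the thing itself.
- models.spot_in(camera, thing): "at" ([x, y, z] in mm, in world coordinates, good to about 4 mm: the middle of the surface that is visible of it).
- models.masks_of(camera, thing): "region" (384x512 bool, what is visible of it).
The state is a dict: "time_s": time; "qpos": joint angles; "joint_vel": joint speeds; "joint_torque": joint torques, N m; "ee_pos": TCP position; "orientation": TCP orientation; "wrist_force": force on the tool from outside, world axes, zero at the start; "moment": the same for the moment, N m; "opening": finger opening in mm.
Only numpy, scipy, OpenCV 4.12 (cv2) and the standard library are available. Lean on these libraries where they do the work, as an engineer would, in place of code of your own. Each camera call takes 0.05 s, during which the arm holds its last target. There are 200 camera calls.

## Working session

There is one attempt and no reset: what is moved stays moved. The work goes in short steps, Python scripts to look and compute and a tool call to move; the robot and the scene stay as the last step left them, time stands still between calls to the robot, and variables do not carry over. Pictures are saved under pics/ and viewed, on a budget of 10 in all, crops included, one or two more only if the job needs it, and the job is handed in when it is done.

Besides the shell and the picture viewer there is one more tool, called after "Call:" by a JSON object that holds its "api" and its "payload", one argument or row to a line. play_rows: Moves the arm, as the interface text tells. Its arguments: {"type":"object","properties":{"increments":{"type":"string"}},"required":["increments"]}

```bash
mkdir -p pics; cat > h.py <<'E'
import numpy as np,cv2
from cell import r,viewer,models
def proj(c,p):
    P=viewer.camera_params(c);K=np.array(P["intrinsics"]);T=np.array(P["world_to_cam"])
    q=(T@np.r_[p,1])[:3];q=K@q;return q[:2]/q[2]
def ray(c,u,v,z):
    P=viewer.camera_params(c);K=np.array(P["intrinsics"]);T=np.array(P["world_to_cam"])
    d=T[:3,:3].T@np.linalg.inv(K)@[u,v,1.];o=-T[:3,:3].T@T[:3,3]
    return o+d*(z-o[2])/d[2]
E
python3 - <<'E'
from h import *
a=viewer.capture("scene");b=viewer.capture("top")
cv2.imwrite("pics/1.png",a);cv2.imwrite("pics/2.png",b)
for c in("scene","top"):
    P=viewer.camera_params(c);T=np.array(P["world_to_cam"]);print(c,np.round(-T[:3,:3].T@T[:3,3]),np.array(P["intrinsics"])[0,0])
    for t in("chisel","grinder","grinder_disc","granule_jar","tape","block"):
        for d in models.spot_in(c,t):print(c,t,round(d["conf"],2),np.round(d["at"]),proj(c,d["at"]).round())
    for d in models.masks_of(c,"chisel"):
        ys,xs=np.nonzero(d["region"]);rc=cv2.minAreaRect(np.c_[xs,ys].astype(np.float32));print("mask",round(d["conf"],2),len(xs),rc)
print(r.read_state())
E
```

```text
scene [-142.  571. 1027.] 496.20619080971824
scene chisel 0.96 [453. 140.  16.] [213. 265.]
scene chisel 0.81 [312. 180.  11.] [240. 312.]
scene chisel 0.6 [ 713. -245.   13.] [253. 146.]
scene grinder 0.79 [691. -10. 106.] [197. 163.]
scene granule_jar 0.55 [ 518. -328.   71.] [320. 150.]
scene granule_jar 0.45 [692. -11. 104.] [197. 163.]
scene block 0.56 [460. -46.  29.] [265. 221.]
mask 0.95 431 ((213.26922607421875, 263.3461608886719), (8.59785270690918, 65.17727661132812), 33.6900634765625)
mask 0.79 253 ((241.0, 312.5), (49.0, 6.0), 90.0)
mask 0.6 215 ((254.50001525878906, 146.0), (44.547725677490234, 4.949747085571289), 45.0)
top [ 316.  -59. 1295.] 393.5361468723945
top chisel 0.7 [ 721. -254.   12.] [326. 134.]
top chisel 0.46 [312. 176.  11.] [197. 258.]
top grinder 0.65 [708. -36. 147.] [261. 126.]
top grinder_disc 0.56 [465. 133.  13.] [211. 211.]
top granule_jar 0.83 [ 526. -341.   97.] [361. 187.]
top tape 0.86 [ 419. -209.   32.] [316. 223.]
mask 0.56 281 ((325.0628967285156, 135.51014709472656), (6.08267879486084, 49.967132568359375), 9.162347793579102)
mask 0.52 257 ((211.46200561523438, 211.4018096923828), (4.753089427947998, 54.419864654541016), 68.8387451171875)
{'time_s': 0.8, 'qpos': array([68.31814874, 19.03383954, -3.70702673, 83.65656865,  1.23726261,
       77.34372443, -5.06985387]), 'joint_vel': array([-0.0517732 , -0.07223842, -0.03759774, -0.00955826,  0.02238773,
       -0.06395404, -0.04961885]), 'joint_torque': array([-8.27948352e-04, -6.23000836e+01,  2.45026866e-02, -3.90111673e+01,
       -6.10364880e-02,  3.15279874e-02,  4.08297524e-05]), 'ee_pos': array([ 217.75303352, -585.86961235,  230.58187656]), 'orientation': array([ 1.79994415e+02, -1.48328840e-03,  2.03878730e+01]), 'wrist_force': array([ 0.44765192, -0.79045664,  0.12186663]), 'moment': array([ 0.01645052, -0.01717225,  0.00536886]), 'opening': 87.32410006317664}
```

View pics/1.png

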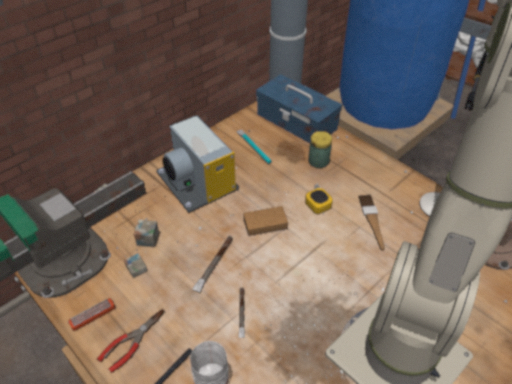

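View pics/2.png

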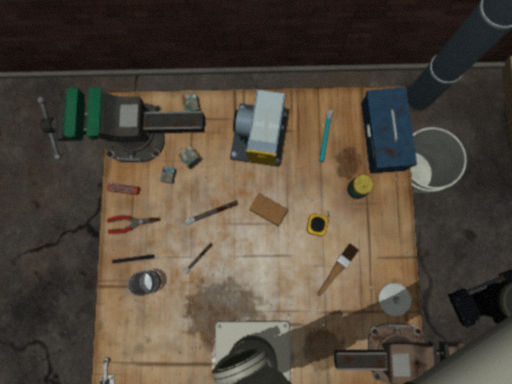

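The scene view shows the large rusty chisel around (213,265), blade end lower-left. The grinder's yellow plate is around (220,178). In the top view the chisel runs from about (186,221) at the blade to (238,203), and the grinder plate is at about (263,157). The smaller rusty one at (200,258) and the turquoise one at (326,135) are look-alikes.

```bash
python3 - <<'E'
from h import *
S=np.mean([viewer.capture("scene").astype(float) for _ in range(3)],0).astype(np.uint8)
T=np.mean([viewer.capture("top").astype(float) for _ in range(3)],0).astype(np.uint8)
cv2.imwrite("pics/S.png",S);cv2.imwrite("pics/T.png",T)
def cr(I,x,y,w,h):
    return cv2.resize(I[y:y+h,x:x+w],(400,300),interpolation=cv2.INTER_CUBIC)
m=np.vstack([np.hstack([cr(S,160,115,80,60*1+0) if 0 else cr(S,155,115,100,75+0),cr(S,180,230,80,60)]),np.hstack([cr(T,222,85,80,60+30-30) if 0 else cr(T,220,85,112,84),cr(T,172,182,80,60)])])
cv2.imwrite("pics/3.png",m)
E
```

```text
(no output)
```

View pics/3.png

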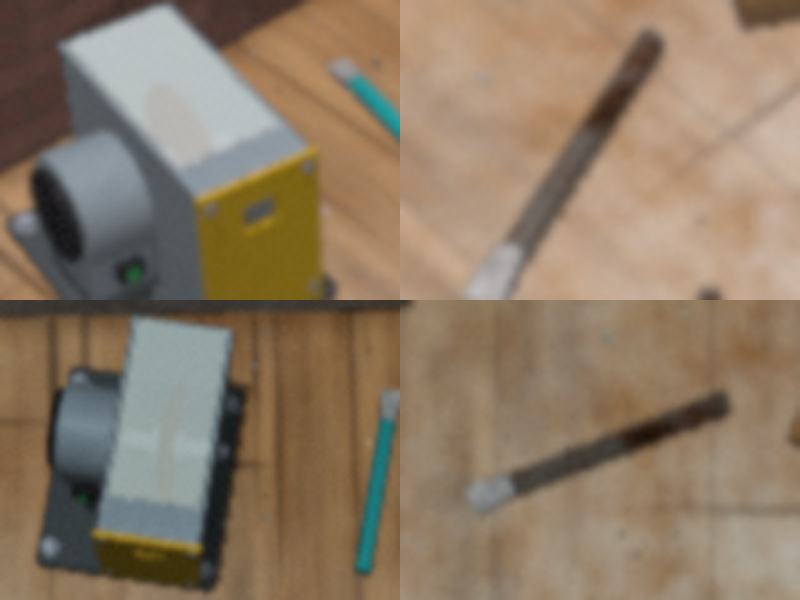

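```bash
cat > fit.py <<'E'
from h import *
from scipy.optimize import minimize
I={"scene":cv2.imread("pics/S.png"),"top":cv2.imread("pics/T.png")}
def soft(c,poly,sub=8):
    x0,y0,x1,y1=160,80,300,290
    q=np.array([proj(c,p) for p in poly]);q=cv2.convexHull(q.astype(np.float32))[:,0]
    m=np.zeros(((y1-y0)*sub,(x1-x0)*sub),np.uint8)
    cv2.fillPoly(m,[np.round(((q-[x0,y0]+.5)*sub-.5)).astype(np.int32)],255)
    return cv2.resize(m,(x1-x0,y1-y0),interpolation=cv2.INTER_AREA)/255.
def yel(c):
    a=I[c][80:290,160:300].astype(float)
    s=np.clip((a[...,2]+a[...,1])/2-a[...,0]-30,0,None); return s
if __name__=="__main__":
    for c,uv in(("scene",[(203.9,164.6),(233.9,151.9)]),("top",[(246.8,149.9),(276.5,153.8)])):
        p=[ray(c,*u,149) for u in uv];d=p[0]-p[1];print(c,np.round(p,1),np.linalg.norm(d),np.degrees(np.arctan2(-d[0],d[1])))
    print("slot@115 scene",ray("scene",219.6,167.1,115))
    for c,uv in(("top",[(172+71/5,182+197/5),(172+327/5,182+98/5)]),("scene",[(180+249/5,230+35/5)])):
        print(c,[ray(c,*u,8).round(1) for u in uv])
    # plate fit on hue
    for c in I:
        hsv=cv2.cvtColor(I[c],cv2.COLOR_BGR2HSV);m=cv2.inRange(hsv,(20,150,60),(32,255,255));m[:120]=0;m[:, :190]=0;m[215:]=0;m[:,290:]=0
        n,l,st,_=cv2.connectedComponentsWithStats(m);k=1+np.argmax(st[1:,4]);w=(l==k).astype(float)
        w=cv2.morphologyEx(w,cv2.MORPH_CLOSE,np.ones((7,7)));w=w[80:290,160:300]
        def cost(s,z0=0):
            x,y,a=s;ca,sa=np.cos(np.radians(a)),np.sin(np.radians(a))
            poly=[(x-yy*sa+xx*ca,y+yy*ca+xx*sa,z) for xx,zs in((0,(14,149)),(6,(149,))) for yy in(-46,46) for z in zs]
            return np.sum((soft(c,poly)-w)**2)
        best=min((minimize(cost,[x,-30,a],method="Nelder-Mead",options=dict(initial_simplex=[[x,-30,a],[x+12,-30,a],[x,-22,a],[x,-30,a+8]])) for x in(610,620,630) for a in(-8,0)),key=lambda o:o.fun)
        print(c,best.x.round(2),best.fun,w.sum())
E
python3 fit.py
```

```text
scene [[634.8   7.5 149. ]
 [618.  -82.5 149. ]] 91.60706862817085 -10.528240417076105
top [[632.7   6.2 149. ]
 [619.4 -82.8 149. ]] 89.98706228900043 -8.529959116429945
slot@115 scene [628.07418244 -38.54628784 115.        ]
top [array([432. , 214.6,   8. ]), array([495.9,  45.8,   8. ])]
scene [array([496.4,  47.1,   8. ])]Traceback (most recent call last):
  File "fit.py", line 28, in <module>
    best=min((minimize(cost,[x,-30,a],method="Nelder-Mead",options=dict(initial_simplex=[[x,-30,a],[x+12,-30,a],[x,-22,a],[x,-30,a+8]])) for x in(610,620,630) for a in(-8,0)),key=lambda o:o.fun)
  File "fit.py", line 28, in <genexpr>
    best=min((minimize(cost,[x,-30,a],method="Nelder-Mead",options=dict(initial_simplex=[[x,-30,a],[x+12,-30,a],[x,-22,a],[x,-30,a+8]])) for x in(610,620,630) for a in(-8,0)),key=lambda o:o.fun)
              ~~~~~~~~^^^^^^^^^^^^^^^^^^^^^^^^^^^^^^^^^^^^^^^^^^^^^^^^^^^^^^^^^^^^^^^^^^^^^^^^^^^^^^^^^^^^^^^^^^^^^^^^^^^^^^^^^^^^^^^^^^
    res = _minimize_neldermead(fun, x0, args, callback, bounds=bounds,
                               **options)
    fxcc = func(xcc)
    fx = function(np.copy(x), *(wrapper_args + args))
  File "fit.py", line 27, in cost
    return np.sum((soft(c,poly)-w)**2)
                   ~~~~^^^^^^^^
  File "fit.py", line 6, in soft
    q=np.array([proj(c,p) for p in poly]);q=cv2.convexHull(q.astype(np.float32))[:,0]
                ~~~~^^^^^
  File "h.py", line 4, in proj
    P=viewer.camera_params(c);K=np.array(P["intrinsics"]);T=np.array(P["world_to_cam"])
ValueError: time passes only in moves, steps and waits
```

```bash
sed -i 's/^from cell.*/&\nfrom functools import lru_cache\n@lru_cache(None)\ndef cp(c): return viewer.camera_params(c)/; s/P=viewer.camera_params(c)/P=cp(c)/' h.py; python3 fit.py
python3 - <<'E'
from h import *
s=r.read_state();print(s["time_s"])
E
```

```text
scene [[634.8   7.5 149. ]
 [618.  -82.5 149. ]] 91.60706862817085 -10.528240417076105
top [[632.7   6.2 149. ]
 [619.4 -82.8 149. ]] 89.98706228900043 -8.529959116429945
slot@115 scene [628.07418244 -38.54628784 115.        ]
top [array([432. , 214.6,   8. ]), array([495.9,  45.8,   8. ])]
scene [array([496.4,  47.1,   8. ])]
scene [620.61 -33.76  -7.14] 20.38134563629373 1092.0
top [622.84 -35.38 -12.21] 97.91478662053055 250.0
1.1
```

Call:
{"api": "play_rows", "payload": {
  "increments": "2.6 4.8 0 0 0 6 100; 2.6 4.8 0 0 0 6 100; 2.6 4.8 0 0 0 6 100; 2.6 4.8 0 0 0 6 100; 2.6 4.8 0 0 0 6 100"
}}

```text
time_s: 1.72
ee_pos: [348.4, -344.3, 230.8]
orientation: [180.0, 0.0, 50.6]
wrist_force: [0.8, -0.8, -0.5]
opening: 86.6
```

Call:
{"api": "play_rows", "payload": {
  "increments": "1.6 4.8 0 0 0 6 100; 1.6 4.8 0 0 0 6 100; 1.6 4.8 0 0 0 6 100; 1.6 4.8 0 0 0 6 100; 1.6 4.8 0 0 0 6 100"
}}

```text
time_s: 2.35
ee_pos: [428.1, -104.3, 230.9]
orientation: [180.0, 0.0, 80.6]
wrist_force: [0.9, -0.2, -0.3]
opening: 87.2
```

Call:
{"api": "play_rows", "payload": {
  "increments": "0.7 4.8 0 0 0 6 100; 0.7 4.8 0 0 0 6 100; 0.7 4.8 0 0 0 6 100; 0.7 4.7 0 0 0 6 100; 0 0 0 0 0 0 100"
}}

```text
time_s: 2.98
ee_pos: [455.6, 89.0, 230.9]
orientation: [179.9, -0.1, 104.8]
wrist_force: [0.3, -0.3, 0.4]
opening: 87.1
```

```bash
cat > edge.py <<'E'
from h import *
I={"scene":cv2.imread("pics/S.png"),"top":cv2.imread("pics/T.png")}
def line(c,a,b,half=3):
    g=cv2.cvtColor(I[c],cv2.COLOR_BGR2GRAY).astype(np.float32) if True else 0
    a,b=map(np.array,(a,b));d=(b-a)/np.linalg.norm(b-a);n=np.array([-d[1],d[0]]);pts=[]
    t=np.arange(-half,half+.01,.1)
    for s in np.linspace(.08,.92,40):
        p=a+s*(b-a)+t[:,None]*n
        v=cv2.remap(I[c].astype(np.float32),p[:,0].astype(np.float32)[None],p[:,1].astype(np.float32)[None],cv2.INTER_LINEAR)[0]
        v=cv2.GaussianBlur(v,(1,15),0);gr=np.abs(np.gradient(v,axis=0)).sum(1);gr[gr<.6*gr.max()]=0
        pts.append(p[0]+n*(np.sum(gr*t)/gr.sum()+half))
    l=cv2.fitLine(np.float32(pts),cv2.DIST_HUBER,0,.01,.01)[:,0];d=l[:2];o=l[2:]
    return o+d*((a-o)@d),o+d*((b-o)@d)
for n,c,a,b,z in(("right","top",(285.0,93.4),(277,152),150),("left","top",(257.8,89.8),(248,145),150),
  ("front","top",(247,149.9),(276.5,153.8),149),("front","scene",(203.9,164.6),(233.9,151.9),149),
  ("left","scene",(170.5,126.5),(203,163),150),("right","scene",(198,117),(232,151.5),150)):
    P=[ray(c,*u,z) for u in line(c,a,b)];d=P[1]-P[0]
    print(n,c,np.round(P,1)[:,:2].tolist(),"dir",round(float(np.degrees(np.arctan2(d[1],d[0]))),2))
E
python3 edge.py
```

```text
right top [[809.7, -108.7], [625.3, -80.3]] dir 171.24
left top [[822.7, -27.3], [647.5, 2.4]] dir 170.39
front top [[630.4, 5.9], [616.7, -82.4]] dir -98.81
front scene [[633.3, 8.1], [618.1, -82.6]] dir -99.53
left scene [[820.8, -25.1], [640.2, 5.9]] dir 170.25
right scene [[801.4, -109.0], [621.5, -77.7]] dir 170.13
```

Call:
{"api": "play_rows", "payload": {
  "increments": "0.8 4.2 -4 0 0 6.2 100; 0 0 -5 0 0 0 100; 0 0 -4 0 0 0 100; 0 0 0 0 0 0 100; 0 0 0 0 0 0 100"
}}

```text
time_s: 3.6
ee_pos: [464.7, 127.0, 102.1]
orientation: [179.9, 0.0, 110.5]
wrist_force: [1.2, -0.6, 1.2]
opening: 87.0
```

```bash
python3 - <<'E'
from h import *
s=r.read_state();print(s["ee_pos"],s["orientation"],s["qpos"].round(1),s["wrist_force"])
I={"top":cv2.imread("pics/T.png"),"scene":cv2.imread("pics/S.png")}
# chisel axis by medial centroid of darkness/shade vs background, from line edges
import importlib
for c,a,b in(("top",(190,219),(234,203)),("scene",(204,278),(228,239))):
    a,b=np.float64(a),np.float64(b);d=(b-a)/np.linalg.norm(b-a);n=np.array([-d[1],d[0]]);t=np.arange(-6,6.01,.1);pts=[]
    for s in np.linspace(.2,.98,40):
        p=a+s*(b-a)+t[:,None]*n
        v=cv2.remap(I[c].astype(np.float32),p[:,0].astype(np.float32)[None],p[:,1].astype(np.float32)[None],cv2.INTER_LINEAR)[0].sum(1)
        w=np.clip(np.median(v)-v-60,0,None) ; w[np.abs(t)>4.5]=0
        pts.append(a+s*(b-a)+n*(w@t/w.sum()))
    l=cv2.fitLine(np.float32(pts),cv2.DIST_HUBER,0,.01,.01)[:,0];d=l[:2];o=l[2:]
    P=[ray(c,*(o+d*((q-o)@d)),9) for q in(a,b)];e=P[0]-P[1]
    print(c,np.round(P,1),np.degrees(np.arctan2(e[1],e[0])))
E
```

```text
[464.65351955 127.01085017 102.12934635] [1.79906005e+02 1.61612066e-02 1.10536674e+02] [ 23.   13.1 -47.5 111.6  11.1  59.9  -8.9] [ 1.19930555 -0.61390938  1.17093716]
top [[435.9 200.4   9. ]
 [490.4  56.7   9. ]] 110.79268720174296
scene [[439.6 178.2   9. ]
 [490.2  54.9   9. ]] 112.30590441647185
```

Call:
{"api": "play_rows", "payload": {
  "increments": "-0.1 0.3 -4 0 0 0.5 100; 0 0 -3.6 0 0 0 100; 0 0 -1.5 0 0 0 100; 0 0 0 0 0 0 100; 0 0 0 0 0 0 100"
}}

```text
time_s: 4.22
ee_pos: [463.9, 130.4, 11.2]
orientation: [179.9, 0.0, 111.1]
wrist_force: [-0.2, 1.3, -0.1]
opening: 86.6
```

Call:
{"api": "play_rows", "payload": {
  "increments": "0 0 0 0 0 0 30; 0 0 0 0 0 0 0; 0 0 0 0 0 0 0; 0 0 0 0 0 0 0; 0 0 0 0 0 0 0"
}}

```text
time_s: 4.85
ee_pos: [462.7, 130.1, 9.6]
orientation: [-180.0, -0.0, 111.1]
wrist_force: [-0.6, -0.3, 0.2]
opening: 45.2
```

Call:
{"api": "play_rows", "payload": {
  "increments": "0 0 0 0 0 0 0; 0 0 0 0 0 0 0; 0 0 0 0 0 0 0; 0 0 0 0 0 0 0; 0 0 0 0 0 0 0"
}}

```text
time_s: 5.48
ee_pos: [462.9, 130.2, 9.6]
orientation: [180.0, -0.0, 111.1]
wrist_force: [0.6, -0.1, -0.7]
opening: 14.9
```

Call:
{"api": "play_rows", "payload": {
  "increments": "0 0 0 0 0 0 0; 0 0 0 0 0 0 0; 0 0 0 0 0 0 0; 0 0 0 0 0 0 0; 0 0 0 0 0 0 0"
}}

```text
time_s: 6.1
ee_pos: [462.8, 130.2, 9.6]
orientation: [180.0, -0.0, 111.1]
wrist_force: [1.4, 0.6, -0.7]
opening: 15.4
```

Call:
{"api": "play_rows", "payload": {
  "increments": "0 0 1 0 0 0 0; 0 0 3 0 0 0 0; 0 0 4 0 0 0 0; 0 0 2.7 0 0 0 0; 0 0 0 0 0 0 0"
}}

```text
time_s: 6.72
ee_pos: [463.7, 130.3, 118.4]
orientation: [179.8, 0.1, 111.1]
wrist_force: [-0.2, -0.1, -4.0]
opening: 15.0
```

Call:
{"api": "play_rows", "payload": {
  "increments": "0.2 -1 0 0 0 -5 0; 0.2 -1 0 0 0 -8 0; 0.2 -1 0 0 0 -8 0; 0.2 -1 0 0 0 -8 0; 0.2 -1 0 0 0 -8 0"
}}

```text
time_s: 7.35
ee_pos: [471.7, 79.6, 115.1]
orientation: [-179.9, 0.1, 73.8]
wrist_force: [0.0, 1.0, -3.6]
opening: 15.2
```

Call:
{"api": "play_rows", "payload": {
  "increments": "0.2 -1 0 0 0 -8 0; 0.2 -1 0 0 0 -8 0; 0.2 -1 0 0 0 -8 0; 0.2 -1 0 0 0 -8 0; 0.2 -1 0 0 0 -8 0"
}}

```text
time_s: 7.98
ee_pos: [481.7, 29.7, 115.0]
orientation: [-179.9, 0.1, 33.8]
wrist_force: [-0.4, -0.4, -2.1]
opening: 14.7
```

Call:
{"api": "play_rows", "payload": {
  "increments": "0.2 -1 0 0 0 -8 0; 0.2 -1 0 0 0 -8 0; 0.2 -1 0 0 0 -8 0; 0.2 -1 0 0 0 -8 0; 0.2 -0.7 0 0 0 -8 0"
}}

```text
time_s: 8.6
ee_pos: [491.7, -17.4, 115.0]
orientation: [180.0, 0.2, -6.2]
wrist_force: [1.2, -0.8, -1.9]
opening: 15.3
```

Call:
{"api": "play_rows", "payload": {
  "increments": "0.2 0 0 0 0 -3.5 0; 0 0 0 0 0 0 0; 0 0 0 0 0 0 0; 0 0 0 0 0 0 0"
}}

```text
time_s: 9.1
ee_pos: [494.5, -16.8, 116.3]
orientation: [180.0, 0.0, -9.4]
wrist_force: [0.0, -0.5, -2.8]
opening: 15.2
```

```bash
python3 - <<'E'
from h import *
S=np.mean([viewer.capture("scene").astype(float) for _ in range(3)],0).astype(np.uint8)
T=np.mean([viewer.capture("top").astype(float) for _ in range(3)],0).astype(np.uint8)
cv2.imwrite("pics/S2.png",S);cv2.imwrite("pics/T2.png",T)
def cr(I,x,y,w,h): return cv2.resize(I[y:y+h,x:x+w],(400,600),interpolation=cv2.INTER_CUBIC)
cv2.imwrite("pics/4.png",np.hstack([cr(S,170,135,80,120),cr(T,215,120,80,120)]))
s=r.read_state();print(s["ee_pos"],s["orientation"],s["qpos"].round(1),s["wrist_force"],s["moment"],s["opening"])
E
```

```text
[494.73999391 -16.90267514 116.58811156] [ 1.79994390e+02 -3.61564935e-03 -9.41197896e+00] [  23.8   10.7  -29.4  109.6    6.    61.2 -107.5] [-0.26227024  0.60698365 -2.74536653] [ 0.02566764 -0.04202683  0.00555996] 14.94529925556098
```

View pics/4.png

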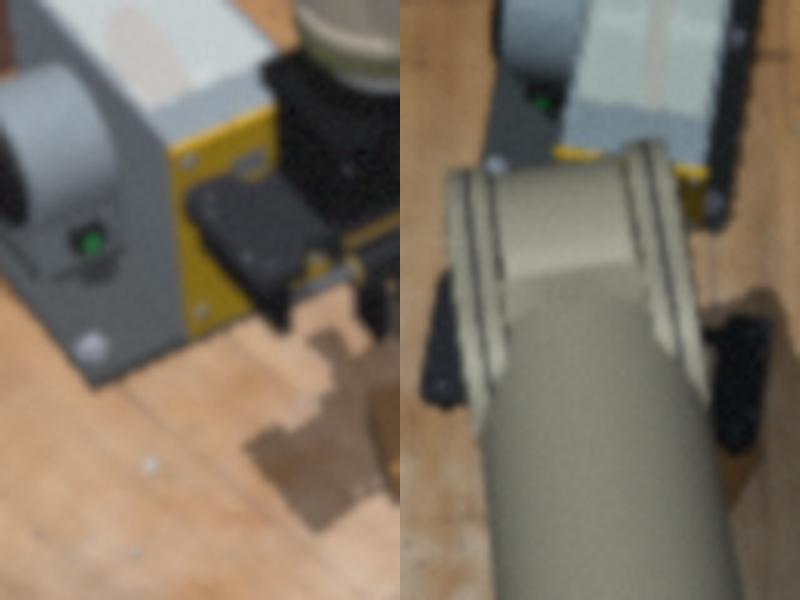

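The scene view shows the slot at crop (250,160), just left of the gripper. The gripper hides the blade in both views. I'll turn the chisel side-on near the guard so I can check the camera calibration against its tip.

Call:
{"api": "play_rows", "payload": {
  "increments": "0.3 -1 0 0 0 9 0; 0.3 -1 0 0 0 9 0; 0.3 -1 0 0 0 9 0; 0.3 -1 0 0 0 9 0; 0.3 -1 0 0 0 9 0"
}}

```text
time_s: 10.02
ee_pos: [509.9, -67.2, 116.6]
orientation: [180.0, -0.0, 35.9]
wrist_force: [0.6, 1.1, -2.7]
opening: 14.9
```

Call:
{"api": "play_rows", "payload": {
  "increments": "0.4 -1 0 0 0 9 0; 0.4 -1 0 0 0 9 0; 0.4 -1 0 0 0 9 0; 0.4 -1 0 0 0 9 0; 0.4 -1 0 0 0 8.4 0"
}}

```text
time_s: 10.65
ee_pos: [529.8, -117.3, 116.5]
orientation: [180.0, -0.0, 80.3]
wrist_force: [-0.9, 0.6, -3.5]
opening: 14.9
```

Call:
{"api": "play_rows", "payload": {
  "increments": "0 0 0 0 0 0 0; 0 0 0 0 0 0 0; 0 0 0 0 0 0 0"
}}

```text
time_s: 11.02
ee_pos: [529.6, -116.3, 116.6]
orientation: [180.0, 0.0, 79.9]
wrist_force: [0.2, 0.2, -3.2]
opening: 15.0
```

```bash
python3 - <<'E'
from h import *
S=np.mean([viewer.capture("scene").astype(float) for _ in range(4)],0).astype(np.uint8)
T=np.mean([viewer.capture("top").astype(float) for _ in range(4)],0).astype(np.uint8)
cv2.imwrite("pics/S3.png",S);cv2.imwrite("pics/T3.png",T)
s=r.read_state();p=s["ee_pos"];y=np.radians(s["orientation"][2]);e=p+[90*np.cos(y),90*np.sin(y),-1.6]
print(p,s["orientation"],"edge",e,proj("scene",e),proj("top",e),s["time_s"])
def cr(I,x,y): return cv2.resize(I[y:y+75,x:x+50],(400,600),interpolation=cv2.INTER_CUBIC)
cv2.imwrite("pics/5.png",np.hstack([cr(S,195,140),cr(T,220,130)]))
E
```

```text
[ 529.70681332 -116.82435814  116.57802929] [1.79996039e+02 2.13119613e-03 7.99801907e+01] edge [545.36579195 -28.19706896 114.97802929] [237.48190667 184.73171066] [258.77444385 180.46259702] 11.425
```

View pics/5.png

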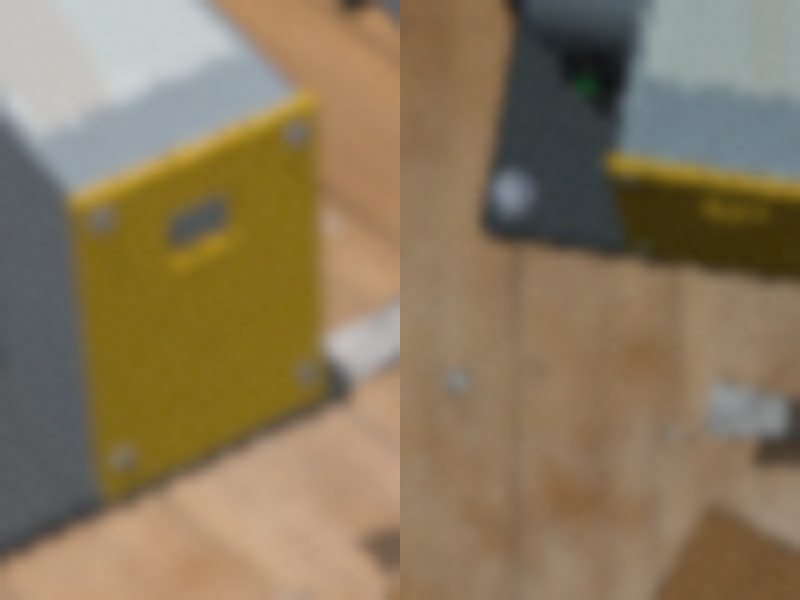

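```bash
cat > fit2.py <<'E'
from h import *
from scipy.optimize import minimize
I={"scene":cv2.imread("pics/S3.png").astype(float),"top":cv2.imread("pics/T3.png").astype(float)}
SUB=10
def paint(c,polys,roi,sh):
    x0,y0,x1,y1=roi;L=np.zeros(((y1-y0)*SUB,(x1-x0)*SUB),np.uint8)
    for k,p in polys:
        q=np.array([proj(c,v) for v in p])+sh;q=cv2.convexHull(q.astype(np.float32))[:,0]
        cv2.fillPoly(L,[np.round(((q-[x0,y0]+.5)*SUB-.5)*16).astype(np.int32)],int(k),shift=4)
    return L
def cost(c,polys,roi,sh,blur=.6):
    L=paint(c,polys,roi,sh);x0,y0,x1,y1=roi;im=I[c][y0:y1,x0:x1].reshape(-1,3);A=[]
    for k in np.unique(L):
        m=cv2.resize((L==k).astype(np.float32),(x1-x0,y1-y0),interpolation=cv2.INTER_AREA)
        A.append(cv2.GaussianBlur(m,(0,0),blur).ravel())
    A=np.array(A).T;X=np.linalg.lstsq(A,im,rcond=None)[0];return np.sum((A@X-im)**2)
def best(c,polys,roi):
    g=[(cost(c,polys,roi,np.array([a,b])),a,b) for a in np.arange(-2.5,2.6,.5) for b in np.arange(-2.5,2.6,.5)];g=min(g)
    o=minimize(lambda s:cost(c,polys,roi,s),g[1:],method="Nelder-Mead",options=dict(initial_simplex=[[g[1],g[2]],[g[1]+.4,g[2]],[g[1],g[2]+.4]]))
    return o.x,o.fun/((roi[2]-roi[0])*(roi[3]-roi[1]))
def frame(o,yaw):
    a=np.radians(yaw);R=np.array([[np.cos(a),-np.sin(a),0],[np.sin(a),np.cos(a),0],[0,0,1]])
    return lambda P:[np.array(o)+R@np.array(p,float) for p in P]
def J(c,p): # horizontal jacobian px/mm
    p=np.array(p);return np.array([(proj(c,p+d)-proj(c,p-d))/2 for d in np.eye(3)[:2]]).T
W=(625,-38,115)
F=frame(W,-9.4)
slot=[(1,F([(0,y,z) for y in(-12,12) for z in(-10,10)])),
 (2,F([(x,y,-10) for x in(0,6) for y in(-12,12)])),(3,F([(x,-12,z) for x in(0,6) for z in(-10,10)]))]
# mask: hull of opening clips things behind
for c,roi in(("scene",(211,160,229,178)),("top",(252,151,272,162))):
    o=proj(c,W).round(2)
    b,f=best(c,slot,roi);print("slot",c,o,"shift px",b.round(2),"mm",(np.linalg.inv(J(c,W))@b).round(2),f)
fr=frame((529.71,-116.82,114.98),79.98)
E=fr([(90,0,0)])[0]
bl=[(1,fr([(90,10,0),(90,-10,0),(60,10,-7),(60,10,7),(60,-10,-7),(60,-10,7)]))]
for c in("scene","top"):
    e=proj(c,E);m=proj(c,fr([(72,0,0)])[0])
    d=(1 if m[0]>e[0] else -1)
    x0,x1=sorted((e[0]-d*6,e[0]+d*7));roi=tuple(int(round(v)) for v in(x0,min(e[1],m[1])-6,x1,max(e[1],m[1])+7))
    b,f=best(c,bl,roi);print("tip",c,e.round(2),"shift",b.round(2),"mm",(np.linalg.inv(J(c,E))@b).round(2),f)
E
python3 fit2.py
```

```text
slot scene [220.2  167.76] shift px [-0.54  0.25] mm [0.27 1.69] 444.5253191917684
slot top [261.77 155.06] shift px [ 3.95 -3.1 ] mm [  9.66 -12.26] 1357.0647655355235
tip scene [237.48 184.73] shift [-1.03 -0.5 ] mm [3.22 0.7 ] 1847.877754481263
tip top [258.77 180.46] shift [-1.45 -0.88] mm [2.78 4.41] 339.0693214390275
```

```bash
python3 - <<'E'
import sys,io,contextlib
with contextlib.redirect_stdout(io.StringIO()):
    from fit2 import *
def pan(c,x0,y0,w,h,s,polys,sh=(0,0)):
    im=cv2.resize(I[c][y0:y0+h,x0:x0+w].astype(np.uint8),(w*s,h*s),interpolation=cv2.INTER_LINEAR)
    for p in polys:
        q=((np.array([proj(c,v) for v in p])-[x0,y0]+.5)*s-.5);cv2.polylines(im,[np.round(q).astype(int)],True,(255,0,255),1)
    return im
opening=F([(0,-12,-10),(0,12,-10),(0,12,10),(0,-12,10)])
plate=F([(0,-46,-101),(0,46,-101),(0,46,34),(0,-46,34)]);cap=F([(0,-46,34),(0,46,34),(6,46,34),(6,-46,34)])
edge=fr([(90,10,0),(90,-10,0)])+fr([(60,-10,0),(60,10,0)])
sil=F([(0,-12,-10),(0,12,-10),(6,12,-10),(6,-12,-10)])
a=np.hstack([pan("scene",198,145,40,30,10,[opening,plate,cap,sil]),pan("top",242,142,40,30,10,[opening,plate,cap,sil])])
b=np.hstack([pan("scene",222,170,40,30,10,[edge]),pan("top",247,165,40,30,10,[edge])])
cv2.imwrite("pics/6.png",np.vstack([a,b]))
E
```

```text
(no output)
```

View pics/6.png

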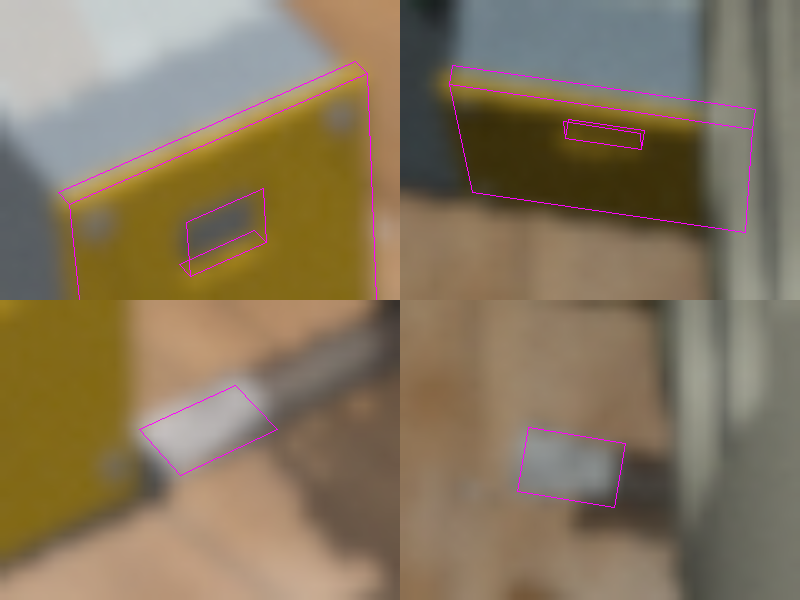

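Call:
{"api": "play_rows", "payload": {
  "increments": "-0.8 0.6 0 0 0 -8 0; -0.8 0.6 0 0 0 -8 0; -0.8 0.6 0 0 0 -8 0; -0.8 0.6 0 0 0 -8 0; -0.8 0.6 0 0 0 -8 0"
}}

```text
time_s: 12.05
ee_pos: [489.5, -86.6, 116.6]
orientation: [180.0, -0.0, 39.7]
wrist_force: [0.2, 0.3, -2.3]
opening: 15.2
```

Call:
{"api": "play_rows", "payload": {
  "increments": "-0.6 0.6 0 0 0 -8 0; -0.6 0.6 0 0 0 -7 0; 0 0 0 0 0 0 0; 0 0 0 0 0 0 0; 0 0 0 0 0 0 0"
}}

```text
time_s: 12.68
ee_pos: [477.9, -75.1, 116.6]
orientation: [180.0, -0.0, 25.1]
wrist_force: [0.0, -0.3, -3.5]
opening: 14.8
```

```bash
cat > m.py <<'E'
from h import *
S=np.mean([viewer.capture("scene").astype(float) for _ in range(4)],0).astype(np.uint8)
cv2.imwrite("pics/S4.png",S)
s=r.read_state();p=s["ee_pos"];h=s["orientation"][2];y=np.radians(h)
R=np.array([[np.cos(y),-np.sin(y),0],[np.sin(y),np.cos(y),0],[0,0,1]])
print(p,s["orientation"],s["time_s"])
def pan(c,im,x0,y0,w,hh,s,polys):
    im=cv2.resize(im[y0:y0+hh,x0:x0+w],(w*s,hh*s),interpolation=cv2.INTER_LINEAR)
    for q in polys:
        q=((np.array([proj(c,v) for v in q])-[x0,y0]+.5)*s-.5);cv2.polylines(im,[np.round(q).astype(int)],True,(255,0,255),1)
    return im
ed=[[p+R@np.array([a,b,-1.6]) for a,b in((90,10),(90,-10),(60,-10),(60,10))]]
e=proj("scene",p+R@np.array([80,0,-1.6]));x0,y0=int(e[0])-20,int(e[1])-15
print(x0,y0,e)
A=pan("scene",S,x0,y0,40,30,10,[]);B=pan("scene",S,x0,y0,40,30,10,ed)
S3=cv2.imread("pics/S3.png");p=np.array([529.71,-116.82,116.58]);y=np.radians(79.98)
T=cv2.imread("pics/T.png")
C=pan("scene",S3,222,170,40,30,10,[]);D=pan("top",T,242,142,40,30,10,[])
cv2.imwrite("pics/7.png",np.vstack([np.hstack([A,B]),np.hstack([C,D])]))
E
python3 m.py
```

```text
[477.78152388 -74.9850723  116.50288261] [-1.79995719e+02  2.66341283e-05  2.50012903e+01] 12.875
219 166 [239.88143837 181.36617131]
```

View pics/7.png

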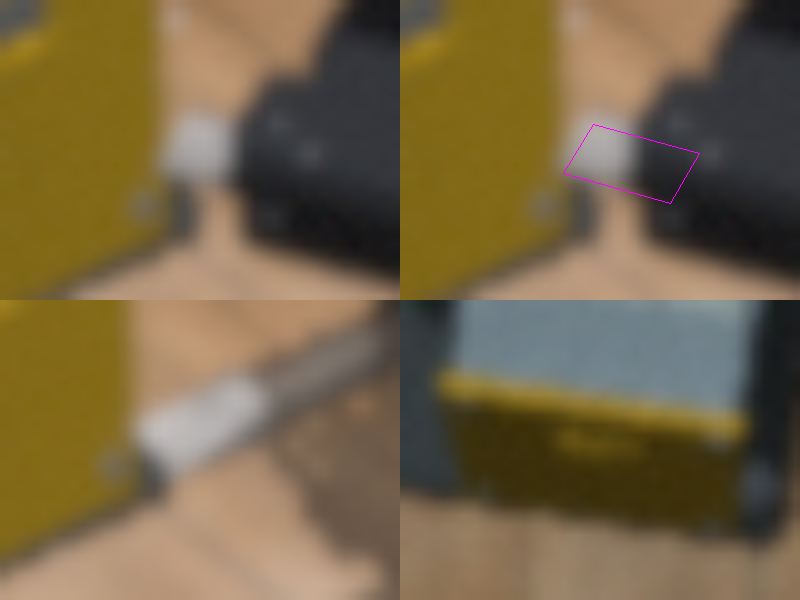

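Call:
{"api": "play_rows", "payload": {
  "increments": "0.2 1.2 0 0 0 -7 0; 0.2 1.2 0 0 0 -7 0; 0.2 1.2 0 0 0 -7 0; 0.2 1.2 0 0 0 -7 0; 0.3 1.4 0 0 0 -6.4 0"
}}

```text
time_s: 13.5
ee_pos: [488.8, -12.7, 116.6]
orientation: [180.0, -0.0, -9.6]
wrist_force: [-0.1, 0.7, -2.5]
opening: 15.4
```

Call:
{"api": "play_rows", "payload": {
  "increments": "0 0 0 0 0 0 0; 0 0 0 0 0 0 0; 0 0 0 0 0 0 0; 0 0 0 0 0 0 0"
}}

```text
time_s: 14.0
ee_pos: [488.7, -13.3, 116.6]
orientation: [180.0, 0.0, -9.4]
wrist_force: [0.9, 0.0, -2.7]
opening: 15.2
```

```bash
cat > st.py <<'E'
from h import *
s=r.read_state();p=s["ee_pos"];W=np.array([623.3,-35.5]);a=np.radians(-9.4);u=np.array([np.cos(a),np.sin(a)]);n=np.array([-u[1],u[0]])
h=np.radians(s["orientation"][2]);e=p[:2]+91*np.array([np.cos(h),np.sin(h)])-W
f=s["wrist_force"][:2]
print(s["time_s"],p.round(2),s["orientation"].round(2),"edge depth %.1f lat %.2f"%(e@u,e@n),"F u,n,z %.1f %.1f %.1f"%(f@u,f@n,s["wrist_force"][2]),s["moment"].round(2))
E
python3 st.py
```

```text
14.0 [488.67 -13.35 116.57] [179.99   0.    -9.41] edge depth -45.4 lat -0.15 F u,n,z 0.9 0.2 -2.7 [0.02 0.04 0.01]
```

Call:
{"api": "play_rows", "payload": {
  "increments": "1 -0.16 0 0 0 0 0; 1 -0.16 0 0 0 0 0; 1 -0.16 0 0 0 0 0; 0.3 -0.05 0 0 0 0 0; 0 0 0 0 0 0 0"
}}

```text
time_s: 14.62
ee_pos: [521.8, -18.1, 116.4]
orientation: [-180.0, 0.0, -9.4]
wrist_force: [-0.6, -0.4, -2.6]
opening: 14.6
```

Call:
{"api": "play_rows", "payload": {
  "increments": "0.3 -0.05 0 0 0 0 0; 0.2 -0.03 0 0 0 0 0; 0.2 -0.03 0 0 0 0 0; 0.2 -0.04 0 0 0 0 0; 0 0 0 0 0 0 0"
}}

```text
time_s: 15.25
ee_pos: [530.9, -19.7, 116.6]
orientation: [180.0, -0.0, -9.4]
wrist_force: [-0.1, 0.3, -2.4]
opening: 15.1
```

Call:
{"api": "play_rows", "payload": {
  "increments": "0.1 -0.02 0 0 0 0 0; 0.1 -0.01 0 0 0 0 0; 0.1 -0.02 0 0 0 0 0; 0 0 0 0 0 0 0"
}}

```text
time_s: 15.75
ee_pos: [533.8, -20.2, 116.6]
orientation: [180.0, -0.0, -9.4]
wrist_force: [-0.3, 0.1, -2.2]
opening: 15.0
```

```bash
python3 st.py
```

```text
15.75 [533.82 -20.17 116.57] [180.    -0.    -9.41] edge depth 0.2 lat 0.49 F u,n,z -0.3 0.1 -2.2 [0.03 0.07 0.02]
```

Call:
{"api": "play_rows", "payload": {
  "increments": "0.09 -0.06 0 0 0 0 0; 0.1 -0.02 0 0 0 0 0; 0.1 -0.02 0 0 0 0 0; 0 0 0 0 0 0 0"
}}

```text
time_s: 16.25
ee_pos: [536.7, -21.2, 116.5]
orientation: [180.0, 0.0, -9.4]
wrist_force: [-0.8, -0.3, -1.4]
opening: 15.0
```

Call:
{"api": "play_rows", "payload": {
  "increments": "0.1 -0.02 0 0 0 0 0; 0.1 -0.01 0 0 0 0 0; 0.1 -0.02 0 0 0 0 0; 0 0 0 0 0 0 0"
}}

```text
time_s: 16.75
ee_pos: [539.7, -21.7, 116.6]
orientation: [180.0, -0.0, -9.4]
wrist_force: [-0.0, -0.3, -2.9]
opening: 14.9
```

```bash
python3 st.py
```

```text
16.75 [539.7  -21.67 116.55] [180.    -0.    -9.42] edge depth 6.3 lat -0.04 F u,n,z 0.0 -0.3 -2.9 [0.   0.02 0.02]
```

Call:
{"api": "play_rows", "payload": {
  "increments": "0.1 -0.02 0 0 0 0 0; 0.1 -0.01 0 0 0 0 0; 0.1 -0.02 0 0 0 0 0; 0 0 0 0 0 0 0"
}}

```text
time_s: 17.25
ee_pos: [542.7, -22.2, 116.6]
orientation: [180.0, -0.0, -9.4]
wrist_force: [-0.7, -0.7, -2.1]
opening: 15.0
```

Call:
{"api": "play_rows", "payload": {
  "increments": "0.1 -0.02 0 0 0 0 0; 0.1 -0.01 0 0 0 0 0; 0.1 -0.02 0 0 0 0 0; 0 0 0 0 0 0 0"
}}

```text
time_s: 17.75
ee_pos: [545.7, -22.7, 116.5]
orientation: [180.0, 0.0, -9.4]
wrist_force: [-0.0, 0.3, -3.1]
opening: 15.0
```

```bash
python3 st.py
```

```text
17.75 [545.68 -22.68 116.54] [180.     0.    -9.41] edge depth 12.3 lat -0.05 F u,n,z -0.1 0.3 -3.1 [ 0.03  0.02 -0.01]
```

Call:
{"api": "play_rows", "payload": {
  "increments": "0.02 0.1 0 0 0 0 0; 0 0 0 0 0 0 0; 0 0 0 0 0 0 0"
}}

```text
time_s: 18.12
ee_pos: [545.8, -21.6, 116.6]
orientation: [180.0, -0.0, -9.4]
wrist_force: [0.7, 0.1, -3.2]
opening: 15.0
```

Call:
{"api": "play_rows", "payload": {
  "increments": "0.01 0.05 0 0 0 0 0; 0 0 0 0 0 0 0; 0 0 0 0 0 0 0"
}}

```text
time_s: 18.5
ee_pos: [545.9, -21.2, 116.6]
orientation: [180.0, -0.0, -9.4]
wrist_force: [0.1, -0.1, -2.3]
opening: 14.7
```

```bash
python3 st.py
```

```text
18.5 [545.95 -21.16 116.59] [180.    -0.    -9.41] edge depth 12.3 lat 1.49 F u,n,z 0.1 -0.1 -2.3 [ 0.04 -0.    0.04]
```

Call:
{"api": "play_rows", "payload": {
  "increments": "0.01 0.05 0 0 0 0 0; 0 0 0 0 0 0 0; 0 0 0 0 0 0 0"
}}

```text
time_s: 18.88
ee_pos: [546.0, -20.7, 116.6]
orientation: [180.0, 0.0, -9.4]
wrist_force: [-1.2, -0.6, -2.6]
opening: 15.3
```

Call:
{"api": "play_rows", "payload": {
  "increments": "0.01 0.05 0 0 0 0 0; 0 0 0 0 0 0 0; 0 0 0 0 0 0 0"
}}

```text
time_s: 19.25
ee_pos: [546.2, -20.2, 116.6]
orientation: [180.0, -0.0, -9.4]
wrist_force: [0.1, 0.1, -2.8]
opening: 15.1
```

```bash
python3 st.py
```

```text
19.25 [546.16 -20.16 116.59] [180.    -0.    -9.41] edge depth 12.4 lat 2.51 F u,n,z 0.1 0.2 -2.8 [0.03 0.04 0.05]
```

```bash
cat > look.py <<'E'
from h import *
import sys
k=sys.argv[1]
S=np.mean([viewer.capture("scene").astype(float) for _ in range(3)],0).astype(np.uint8)
T=np.mean([viewer.capture("top").astype(float) for _ in range(2)],0).astype(np.uint8)
def cr(I,x,y,w,h,W,H): return cv2.resize(I[y:y+h,x:x+w],(W,H),interpolation=cv2.INTER_CUBIC)
cv2.imwrite(f"pics/{k}.png",np.hstack([cr(S,195,145,50,60,500,600),cr(T,240,120,30,60,300,600)]))
E
python3 look.py 8
```

```text
(no output)
```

View pics/8.png

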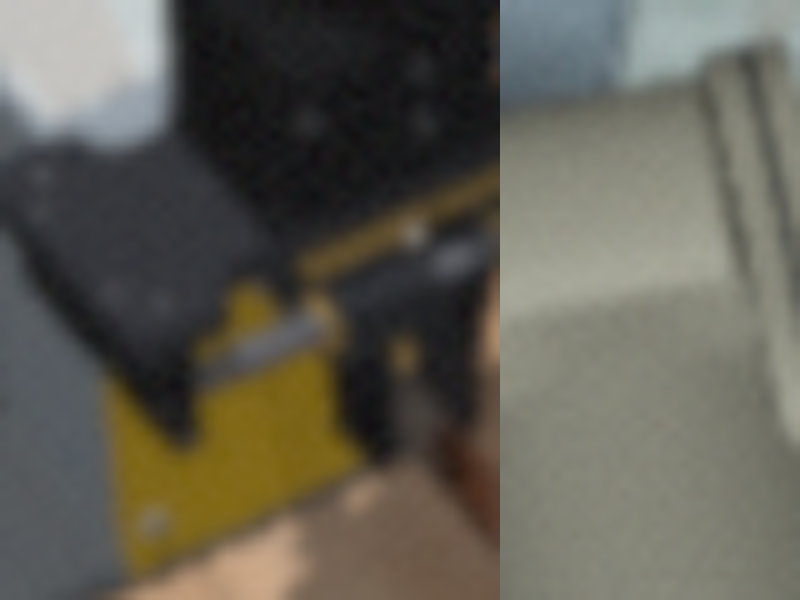

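The gripper hides the slot in both views. The grey bar at crop (260,350) is part of the gripper linkage. I'll find the slot sides by touch instead.

Call:
{"api": "play_rows", "payload": {
  "increments": "0.01 0.05 0 0 0 0 0; 0 0 0 0 0 0 0; 0 0 0 0 0 0 0"
}}

```text
time_s: 19.88
ee_pos: [546.2, -19.8, 116.5]
orientation: [180.0, 0.0, -9.4]
wrist_force: [-0.6, -0.8, -2.4]
opening: 15.2
```

Call:
{"api": "play_rows", "payload": {
  "increments": "0.01 0.05 0 0 0 0 0; 0 0 0 0 0 0 0; 0 0 0 0 0 0 0"
}}

```text
time_s: 20.25
ee_pos: [546.3, -19.3, 116.6]
orientation: [180.0, 0.0, -9.4]
wrist_force: [-0.0, -0.8, -3.1]
opening: 15.1
```

```bash
python3 st.py
```

```text
20.25 [546.29 -19.33 116.57] [179.99   0.    -9.43] edge depth 12.4 lat 3.34 F u,n,z 0.1 -0.8 -3.1 [-0.28  0.19 -0.06]
```

Call:
{"api": "play_rows", "payload": {
  "increments": "-0.03 -0.18 0 0 0 0 0; -0.03 -0.17 0 0 0 0 0; 0 0 0 0 0 0 0; 0 0 0 0 0 0 0"
}}

```text
time_s: 20.75
ee_pos: [545.8, -22.6, 116.6]
orientation: [-180.0, -0.0, -9.4]
wrist_force: [0.2, 0.2, -2.2]
opening: 14.7
```

```bash
python3 st.py
```

```text
20.75 [545.77 -22.58 116.6 ] [-1.80e+02 -1.00e-02 -9.41e+00] edge depth 12.4 lat 0.07 F u,n,z 0.2 0.3 -2.2 [ 0.04  0.09 -0.03]
```

Call:
{"api": "play_rows", "payload": {
  "increments": "-0.01 -0.05 0 0 0 0 0; 0 0 0 0 0 0 0; 0 0 0 0 0 0 0"
}}

```text
time_s: 21.12
ee_pos: [545.6, -23.1, 116.6]
orientation: [180.0, -0.0, -9.4]
wrist_force: [0.3, 0.0, -3.3]
opening: 14.7
```

```bash
python3 st.py
```

```text
21.125 [545.64 -23.13 116.57] [180.    -0.    -9.41] edge depth 12.4 lat -0.50 F u,n,z 0.3 0.1 -3.3 [0.   0.04 0.06]
```

Call:
{"api": "play_rows", "payload": {
  "increments": "-0.01 -0.05 0 0 0 0 0; 0 0 0 0 0 0 0; 0 0 0 0 0 0 0"
}}

```text
time_s: 21.5
ee_pos: [545.5, -23.7, 116.6]
orientation: [180.0, 0.0, -9.4]
wrist_force: [0.6, 0.4, -2.8]
opening: 15.2
```

```bash
python3 st.py
```

```text
21.5 [545.52 -23.69 116.56] [180.     0.    -9.42] edge depth 12.3 lat -1.08 F u,n,z 0.5 0.5 -2.8 [ 0.06 -0.    0.  ]
```

Call:
{"api": "play_rows", "payload": {
  "increments": "-0.01 -0.05 0 0 0 0 0; 0 0 0 0 0 0 0; 0 0 0 0 0 0 0"
}}

```text
time_s: 21.88
ee_pos: [545.4, -24.2, 116.6]
orientation: [180.0, -0.0, -9.4]
wrist_force: [-0.0, 0.2, -2.5]
opening: 15.0
```

```bash
python3 st.py
```

```text
21.875 [545.43 -24.18 116.57] [180.    -0.    -9.41] edge depth 12.3 lat -1.57 F u,n,z -0.1 0.2 -2.5 [0.02 0.06 0.03]
```

Call:
{"api": "play_rows", "payload": {
  "increments": "-0.01 -0.05 0 0 0 0 0; 0 0 0 0 0 0 0; 0 0 0 0 0 0 0"
}}

```text
time_s: 22.25
ee_pos: [545.4, -24.6, 116.6]
orientation: [-180.0, -0.0, -9.4]
wrist_force: [0.4, 0.7, -2.5]
opening: 14.8
```

```bash
python3 st.py
```

```text
22.25 [545.35 -24.58 116.58] [-180.     -0.     -9.41] edge depth 12.3 lat -1.97 F u,n,z 0.3 0.7 -2.5 [0.13 0.06 0.03]
```

Call:
{"api": "play_rows", "payload": {
  "increments": "-0.01 -0.05 0 0 0 0 0; 0 0 0 0 0 0 0; 0 0 0 0 0 0 0"
}}

```text
time_s: 22.62
ee_pos: [545.2, -25.0, 116.6]
orientation: [-180.0, -0.0, -9.4]
wrist_force: [0.1, 0.7, -2.1]
opening: 15.2
```

```bash
python3 st.py
```

```text
22.625 [545.24 -25.05 116.59] [-180.     -0.     -9.41] edge depth 12.3 lat -2.44 F u,n,z 0.0 0.7 -2.1 [0.38 0.   0.13]
```

The side touches put the blade in the slot, with contact starting at about −1.9 and +2.9 mm. I'll centre at about +0.5 mm and advance slowly.

Call:
{"api": "play_rows", "payload": {
  "increments": "0.03 0.15 0 0 0 0 0; 0.02 0.14 0 0 0 0 0; 0 0 0 0 0 0 0; 0 0 0 0 0 0 0"
}}

```text
time_s: 23.12
ee_pos: [545.7, -22.4, 116.6]
orientation: [180.0, -0.0, -9.4]
wrist_force: [-1.2, -0.0, -2.2]
opening: 15.1
```

```bash
python3 st.py
```

```text
23.125 [545.75 -22.42 116.58] [179.99  -0.    -9.42] edge depth 12.4 lat 0.20 F u,n,z -1.2 -0.2 -2.2 [0.02 0.13 0.02]
```

Call:
{"api": "play_rows", "payload": {
  "increments": "0.2 -0.03 0 0 0 0 0; 0.2 -0.04 0 0 0 0 0; 0.2 -0.03 0 0 0 0 0; 0.2 -0.03 0 0 0 0 0; 0 0 0 0 0 0 0"
}}

```text
time_s: 23.75
ee_pos: [553.9, -23.6, 116.6]
orientation: [-180.0, -0.0, -9.4]
wrist_force: [0.1, 0.6, -1.9]
opening: 15.3
```

```bash
python3 st.py
```

```text
23.75 [553.88 -23.56 116.56] [-180.     -0.     -9.41] edge depth 20.6 lat 0.42 F u,n,z 0.0 0.6 -1.9 [ 0.03 -0.01 -0.02]
```

Call:
{"api": "play_rows", "payload": {
  "increments": "0.2 -0.03 0 0 0 0 0; 0.2 -0.03 0 0 0 0 0; 0.2 -0.04 0 0 0 0 0; 0.2 -0.03 0 0 0 0 0; 0.1 -0.02 0 0 0 0 0"
}}

```text
time_s: 24.38
ee_pos: [562.9, -25.1, 116.6]
orientation: [180.0, -0.0, -9.4]
wrist_force: [0.2, -0.6, -2.0]
opening: 14.9
```

Call:
{"api": "play_rows", "payload": {
  "increments": "0 0 0 0 0 0 0; 0 0 0 0 0 0 0; 0 0 0 0 0 0 0"
}}

```text
time_s: 24.75
ee_pos: [562.7, -25.1, 116.6]
orientation: [180.0, -0.0, -9.4]
wrist_force: [0.6, 0.1, -1.9]
opening: 15.0
```

```bash
python3 st.py; python3 look.py 9; python3 st.py
```

```text
24.75 [562.7  -25.05 116.6 ] [179.99  -0.    -9.41] edge depth 29.5 lat 0.39 F u,n,z 0.5 0.2 -1.9 [ 0.07 -0.   -0.04]
25.0 [562.7  -25.07 116.59] [179.99  -0.    -9.41] edge depth 29.5 lat 0.37 F u,n,z -0.4 0.0 -2.1 [0.   0.01 0.03]
```

View pics/9.png

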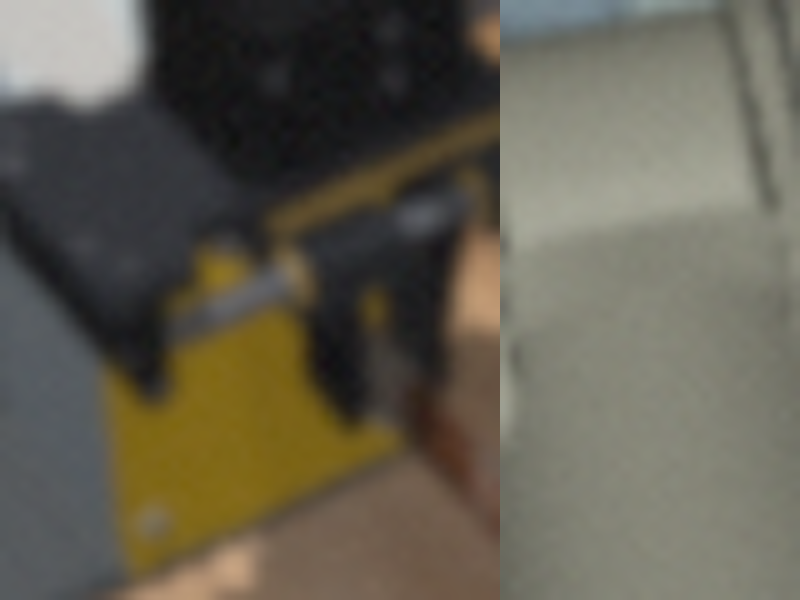

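The gripper still stands clear of the guard, and the shaft's struck end runs back out of the jaws at about crop (440,440). Forces are only the chisel's own weight (about −2 N vertical, sideways at noise level). Handing in.

```bash
python3 -c "
from cell import r
print(r.sign_off())"
```

```text
the job is handed in; nothing more can be done
None
```

I picked up the large rusty chisel, passed its cutting edge level through the slot in the guard plate, and handed the job in at 25 s with the chisel still held there.

- **Depth:** the edge is an estimated 29.5 mm inside the plate, good to about 3 mm. That leaves about 36 mm to the disc. This comes from the arm's pose and camera measurements; I could not see the edge.
- **Sideways:** I felt for the slot's sides gently, with under 1 N of force, and set the chisel about midway between the two contacts. The contacts were about 4.7 mm apart rather than the expected 4 mm, which I put down to give in the arm and grip.
- **Height and level:** the chisel's axis is at 115.0 mm, going by its height on the bench when I gripped it. The tool was level to within 0.01°. I did not check the height by touch.
- **Contact:** the last force reading showed only the chisel's weight, about −2 N, with sideways force and moments at noise level, so it was not leaning on the guard.
- **Unconfirmed by picture:** the gripper hides the slot in both cameras, so the final fit rests on force and pose. The two cameras disagreed by 2 to 3 mm on where the plate stands, and I corrected for that using the chisel's tip.
- **Other objects:** the arm kept clear of the jar, tape measure and sanding block. I did not take a last picture to check them.

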